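# Level the back-bar display shelf

## Robot

A 6-joint arm with a two-finger parallel gripper is mounted at the origin on a cart in front of the work surface, level with it; the furniture and walls round the work are solid. World frame = base frame: x ahead of the robot, y to its left, z up, the work surface at z = 0. Lengths are in m, angles in degrees, forces in N, time in s.
With the tool pointing down it reaches from about 0.25 to 0.725 m from the base axis. Payload 9.7 kg.
Tool frame: the origin (TCP) lies on the centre line of the jaws, within the pads' length; the fingertips stand bot.nose_length ahead of it and the grasp point (between the pads) lies 11 mm behind it (bot.nose_length is the distance from the TCP to the fingertips, in m); z points along the fingers, y is the line along which they close (so a half turn about z gives the same grasp; the last joint's range is limited). The gripper opens to 85 mm and grips with 20 to 120 N. Pads are 22 mm wide; open, the fingers measure 114 mm over their backs; the gripper's body (76 mm by 85 mm) begins 54 mm behind the grasp point. The pads swing forward as they close: fully open they stand 13 mm farther back than shut.
Start: joints at [75.974, 4.979, 10.078, 95.1, 0, 90], TCP at [0.133, 0.534, 0.239] pointing down, gripper open.
Joint ranges: [-179.16, 179.16], [-48.56, 103.87], [-65.8, 70.77], [-126.05, 130.52], [-82.76, 87.17], [-180, 180]. Speed limits (degrees/s): [127.2, 127.2, 147.25, 180, 180, 180].

## Interface

Orientations are given as [roll, pitch, yaw] about the fixed x, y, z axes, in that order (R = Rz(yaw) Ry(pitch) Rx(roll)).
In Python, from workcell import bot gives the robot as it stands. The module is installed in compiled form; this text tells all that it offers.
- The arm moves only by the shell command python3 -m inch 'ROWS' [OPENING] [FORCE]. ROWS is JSON, a list of rows, each a list of 4 numbers: the shift along the world's x, y, z in cm, then the turn about the world's z in degrees. A call has exactly 8 rows; each row is the pose to reach, as a shift and turn from the pose commanded when the call began; what a row does not reach only later rows make up. A row lasts 1/8 s, in which the tool goes at most 62.5 mm and 10.7 degrees, less where a joint would pass 70% of its speed; a pose out of reach is approached as far as the arm can. A call with a gripper value outside its range is refused whole. OPENING is the finger opening in cm, from 0 to 8.54, set as the call begins (- or left out, the last holds). The fingers move at their own pace and stop on an object; FORCE is the grip in N (left out, the last holds). Time passes only in rows, so rows that repeat a pose let the fingers close, or fill a call up. It gives the time, the measured TCP pose, the force, the opening and the grip force at its end, in the units of the state.
- bot.get_obs(): the state, without advancing time (a new reading comes with each control period).
- bot.camera(name): name is "scene" or "top" or "wrist"; returns a dict with "img" (384x512x3 uint8, red, green, blue), "fovy" (degrees; the focal length in pixels is half the picture's height over the tangent of half this angle, whatever the lens; pixels are square), "cx", "cy" (the principal point, pixels), "dist" ([k1, k2, p1, p2, k3] as OpenCV has them; the pictures are not rectified), "R" (3x3) and "t" (3): a world point X has camera coordinates R X + t; the wrist camera has in their place "mount" (4x4, takes a point from camera to tool coordinates, whose origin is the TCP and whose axes are the flange's). Camera axes: x right, y down, z forward; pixel columns grow to the right and rows downward; lengths in m; the calibration is good to about 2 mm. A picture is of the moment at which its call begins: read the wrist's pose just before it. There is no depth.
- bot.job_done(): hands the job in; it is judged then, once.
Trained networks look in a picture, given as the dict that the camera call returned (one of the last four; its "shot" number tells which), for a name from the list of things; names that differ only in an ending like _2 or _b are one class to them, and where a whole thing is asked for, a point or a joint stands for the part that bears it (a point fixed in the world has none). Each returns a list of dicts, best first, with "score" (0 to 1); they miss things now and then, are a little off and sometimes report something else, mostly with a low value. They report only what shows in the picture. A call takes as long as a camera call.
- bot.find_in(thing, picture): "point" ([column, row] in pixels, amid what is visible of it).
- bot.landmark_of(thing, picture): "point" ([column, row] in pixels: a listed point, or the origin of a listed thing).
The state is a dict: "time": time; "q": joint angles; "qd": joint speeds; "joint_efforts": joint torques, N m; "ee_pos": TCP position; "tcp_rot": TCP orientation; "wrist_force": force on the tool from outside, world axes, zero at the start; "torque": the same for the moment, N m; "opening": finger opening in m; "grasp_force": force on a finger pad.
Only numpy, scipy, OpenCV 4.12 (cv2) and the standard library are available. Lean on these libraries where they do the work, as an engineer would, in place of code of your own. Each camera call takes 0.05 s, during which the arm holds its last target. There are 200 camera calls.

## Task

Swing the keeper bar shut over the spirit level until it snaps in behind its catch ball and let go of it. Then take hold of the winged knob of the levelling foot, press that end of the shelf all the way down onto its foot and turn the knob until the bubble stands between the two lines. Finish still gripping the knob with the shelf pressed fully down and the bubble between the lines; leave the shaker, jigger and glasses alone.

Things in the scene. Friction and masses are not known exactly. Their poses are not given: they have to be found in the camera images.
- keeper (a joint): Vertical hinge of the steel keeper bar, rad. 0 = shut: the bar lies square across the left part of the spirit level, at its stop; grows as it swings open to the left, up to 1.2 (shutting is counterclockwise from above). From about 0.27 down it rides over a sprung catch ball (about 3 N at the post), which then pops up behind it; properly shut is below 0.06.
- keeper_pivot (a point): Point on the keeper bar's hinge axis, at the height of the middle of its upright post. Orientation is the shelf's: x across the shelf to its rear, y along the level to the left (hinged) end of the shelf, z up. The shut bar points along -x from here.
- keeper_post (a point): Centre of the upright brass post (15 mm diameter, 30 mm tall, centre 15 mm above the bar's top face) near the free end of the keeper bar, 122 mm from the hinge axis. Pinch or push it here. The steel bar is 148 x 16 x 8 mm.
- knob_grip (a point): Middle of the grip of the levelling foot's brass winged knob, front right on the shelf: an upright bar 46 mm long (its x axis), 14 mm wide (its y axis), 30 mm tall (14 mm above this point, 16 mm below), on a round hub 42 mm across. Grip it across the 14 mm. Turning takes about 0.2 N m; it goes up and down with the shelf.
- foot_knob (a joint): Turn of the knob, rad, positive clockwise from above, -1.5 to 1.5; at 0 its wings lie along x of vial_mid. Clockwise raises the right end of the shelf, 4 mm a radian, and moves the bubble right, about 24 mm a radian. It starts too low, at -1.2 to -0.6; the levelling setting differs each time (-0.25 to 0.25) as the far end stands unevenly, so read the bubble. It stays where it is turned.
- shelf (a joint): How far the right (foot) end of the shelf is pressed down onto its foot, rad: 0 = floating up on its spring as found, 0.03 = seated on the foot. The way is about 8 mm at the knob and takes about 6 N there; let go, it rises again. The bubble reads true only when seated; seated is above 0.026.
- vial_mid (a point): Middle of the spirit level's vial (98 mm long, 18 mm wide, on the 160 x 32 x 30 mm aluminium level seated on the shelf), midway between its two black ring lines, 36 mm apart. y along the vial to the left, x to the shelf's rear. Shelf board: 200 x 320 x 16 mm, its top 86 mm above the worktop when level.
- bubble (a point): Middle of the white bubble (22 mm long) in the vial. It runs to the higher end, left (+y of vial_mid) when the foot is too low, up to 36 mm from the middle, and settles within half a second. Between the lines means within 7 mm of vial_mid along y.
- shaker: Steel cocktail shaker, 64 mm diameter, 182 mm tall, standing right of the shelf; origin at the centre of its underside. Not to be disturbed.
- highball: Tall clear glass, 69 mm diameter, 154 mm tall, right of the shelf towards the back; origin at the centre of its underside. Not to be disturbed.
- tumbler: Low clear glass, 70 mm diameter, 87 mm tall, left of the shelf; origin at the centre of its underside. Not to be disturbed.
- jigger: Small steel jigger, 37 mm diameter, 68 mm tall, left of the shelf near the front; origin at the centre of its underside. Not to be disturbed.

How it is judged:
By the outcome, as a careful person would: the job done as asked, in the order asked, and still so for the second after the job is handed in, while the arm keeps its last pose, push and grip.
It also fails if it takes over 58 s, if anything falls off the work surface, if the arm or the gripper's body presses on something with over 40 N, if the wrist force passes 120 N, or if a joint passes its speed limit or range.

## Working session

There is one attempt and no reset: what is moved stays moved. The work goes in short steps, Python scripts to look and compute and a shell command to move; the robot and the scene stay as the last step left them, time stands still between calls to the robot, and variables do not carry over. Pictures are saved under pics/ and viewed, at most 10 in all, crops included, and the job is handed in when it is done.

```bash
mkdir -p pics
cat > h.py <<'E'
import numpy as np, cv2
from scipy.optimize import least_squares
from scipy.spatial.transform import Rotation as Ro
from workcell import bot
def K(c):
    f=c["img"].shape[0]/2/np.tan(np.radians(c["fovy"])/2)
    return np.array([[f,0,c["cx"]],[0,f,c["cy"]],[0,0,1.]])
def shot(name):
    o=bot.get_obs(); c=bot.camera(name)
    if "mount" in c:
        T=np.eye(4);T[:3,:3]=Ro.from_euler("xyz",o["tcp_rot"],degrees=True).as_matrix();T[:3,3]=o["ee_pos"]
        M=np.linalg.inv(T@np.array(c["mount"])); c["Rw"],c["tw"]=M[:3,:3],M[:3,3]
    else: c["Rw"],c["tw"]=np.array(c["R"]),np.array(c["t"])
    return c
def ray(c,p):
    u=cv2.undistortPoints(np.array([[p]],float),K(c),np.array(c["dist"],float))[0,0]
    d=c["Rw"].T@np.array([u[0],u[1],1]); return -c["Rw"].T@c["tw"], d/np.linalg.norm(d)
def onz(c,p,z):
    o,d=ray(c,p); return o+d*(z-o[2])/d[2]
def proj(c,X):
    return cv2.projectPoints(np.array([X],float),cv2.Rodrigues(c["Rw"])[0],c["tw"],K(c),np.array(c["dist"],float))[0][0,0]
def tri(L):
    A=np.zeros((3,3));b=np.zeros(3);R=[ray(c,p) for c,p in L]
    for o,d in R: P=np.eye(3)-np.outer(d,d);A+=P;b+=P@o
    X=np.linalg.solve(A,b); return X,[round(np.linalg.norm((np.eye(3)-np.outer(d,d))@(X-o))*1e3,1) for o,d in R]
def save(c,n): cv2.imwrite("pics/"+n,c["img"][:,:,::-1])
E
cat > a.py <<'E'
from h import *
np.set_printoptions(precision=4,suppress=True)
print(bot.get_obs(),bot.nose_length)
C={n:shot(n) for n in("scene","top","wrist")}
for n in C: save(C[n],n+"0.png")
for th in "keeper_pivot keeper_post knob_grip vial_mid bubble shaker highball tumbler jigger".split():
    L=[]
    for n,c in C.items():
        r=bot.landmark_of(th,c)
        if r:
            print(th,n,np.round(r[0]["point"],1),round(r[0]["score"],2))
            if r[0]["score"]>.4: L.append((c,r[0]["point"]))
    if len(L)>1: print("   ",*tri(L))
cv2.imwrite("pics/m0.png",np.vstack([cv2.resize(C["top"]["img"],(768,576))])[:,:,::-1])
E
python3 a.py
```

```text
{'time': 0.0, 'q': array([75.9737,  5.0112, 10.0337, 95.1008,  0.0012, 89.9987]), 'qd': array([ 0.1682,  0.0017, -0.0559,  0.0562, -0.019 ,  0.0021]), 'joint_efforts': array([  0.0006, -52.0387,  46.4801,   0.0164,  -0.    ,   0.    ]), 'ee_pos': array([0.1332, 0.5334, 0.2386]), 'tcp_rot': array([-179.9217,   -0.0012,  165.975 ]), 'wrist_force': array([-0.733 ,  0.1118, -0.2058]), 'torque': array([-0.0373,  0.0118, -0.0129]), 'grasp_force': 0.0, 'opening': 0.0853506054088528} 0.008
keeper_pivot scene [267.9 168.3] 0.58
keeper_pivot top [246.5 160.1] 0.77
    [0.6035 0.0222 0.1231] [np.float64(2.4), np.float64(2.4)]
keeper_post scene [227.6 168.1] 0.47
keeper_post top [226.1 183.3] 0.69
    [0.5107 0.1073 0.1441] [np.float64(8.1), np.float64(8.1)]
knob_grip scene [306.  206.9] 0.48
knob_grip top [304.3 199.5] 0.49
    [ 0.4494 -0.1848  0.1132] [np.float64(0.8), np.float64(0.8)]
vial_mid scene [282.1 179.9] 0.62
vial_mid top [270.6 174.9] 0.98
    [ 0.5429 -0.0626  0.1284] [np.float64(0.8), np.float64(0.8)]
shaker scene [384.1 260.9] 0.68
shaker top [360.1 200.3] 0.52
    [ 0.4495 -0.424   0.0043] [np.float64(2.9), np.float64(2.9)]
highball scene [397.1 234.8] 0.88
highball top [361.3 166.3] 0.83
    [ 0.5829 -0.4295  0.0157] [np.float64(1.2), np.float64(1.2)]
tumbler scene [138.2 191.7] 0.88
tumbler top [144.2 204.7] 0.58
    [ 0.4518  0.4509 -0.0031] [np.float64(8.3), np.float64(8.3)]
jigger scene [146.5 207.6] 0.67
jigger top [168.4 227.2] 0.64
jigger wrist [161.9 341. ] 0.37
    [0.363  0.3455 0.007 ] [np.float64(1.2), np.float64(1.2)]
```

Run:
```python
import cv2
a=cv2.imread("pics/top0.png")[110:260,170:400];b=cv2.imread("pics/scene0.png")[110:300,190:430]
cv2.imwrite("pics/c.png",cv2.vconcat([cv2.resize(a,(460,300),interpolation=2),cv2.resize(b,(460,300),interpolation=2)]))
```

```text
(no output)
```

View pics/c.png

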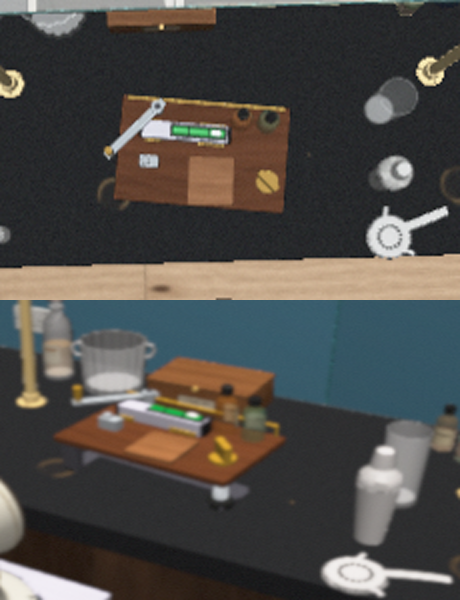

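View pics/m0.png

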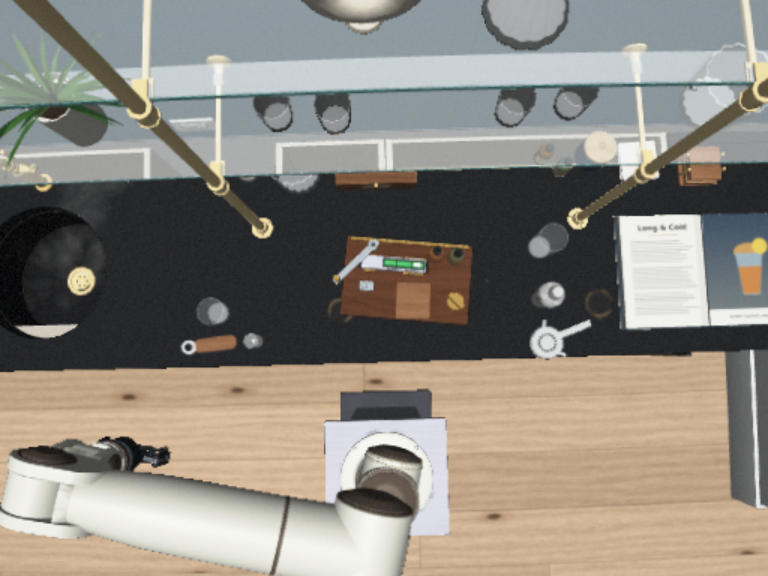

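The top view shows the shelf at about (410,280), with the bar open to the front left, its post at (338,278) and the knob at (456,301). The triangulated points fit those positions and the given heights. I'll move above the shelf for a wrist view.

```bash
python3 -m inch '[[2,-5,1,0],[5,-10,2,0],[8,-15.5,3,0],[11,-21,4,0],[14,-26.5,5,0],[17,-32,6,0],[20,-37.5,6,0],[23,-43,6,0]]'; python3 -m inch '[[2,-3.5,0,0],[4,-7,0,0],[4,-9,0,0],[4,-9,0,0],[4,-9,0,0],[4,-9,0,0],[4,-9,0,0],[4,-9,0,0]]'
cat > b.py <<'E'
from h import *
import sys
np.set_printoptions(precision=4,suppress=True)
tag=sys.argv[1]; ths=sys.argv[2:]
C={n:shot(n) for n in("wrist","scene","top")}
save(C["wrist"],tag+".png")
for th in ths:
    L=[]
    for n,c in C.items():
        r=bot.landmark_of(th,c)
        if r:
            print(th,n,np.round(r[0]["point"],1),round(r[0]["score"],2))
            if r[0]["score"]>.4: L.append((c,r[0]["point"]))
    if len(L)>1: print("   ",*tri(L))
E
python3 b.py w1 keeper_pivot keeper_post knob_grip vial_mid bubble
```

```text
time: 2.5
ee_pos: [0.362, 0.1052, 0.2997]
tcp_rot: [180.0, 0.1, 166.0]
wrist_force: [0.8, 0.5, 0.6]
opening: 0.0855
grasp_force: 0.0
time: 3.5
ee_pos: [0.4013, 0.0175, 0.2993]
tcp_rot: [180.0, 0.0, 166.0]
wrist_force: [0.1, 0.7, -0.4]
opening: 0.0857
grasp_force: 0.0
keeper_pivot wrist [296.8 332.7] 0.9
keeper_pivot scene [267.2 164.9] 0.65
keeper_pivot top [248.5 158.2] 0.6
    [0.6043 0.0191 0.1348] [np.float64(2.1), np.float64(3.3), np.float64(3.7)]
keeper_post wrist [  2.6 254.8] 0.72
keeper_post scene [230.8 169.4] 0.78
keeper_post top [224.2 186. ] 0.5
    [0.4021 0.0197 0.2976] [np.float64(100.0), np.float64(83.7), np.float64(112.6)]
knob_grip wrist [ 95.7 252.8] 0.77
knob_grip scene [231.3 170.7] 0.62
knob_grip top [302.5 200. ] 0.41
    [ 0.3881 -0.0859  0.2558] [np.float64(10.7), np.float64(97.1), np.float64(89.8)]
vial_mid wrist [225.7 302.4] 0.67
vial_mid scene [281.4 179.4] 0.89
vial_mid top [271.2 173.3] 0.92
    [ 0.5481 -0.0596  0.1254] [np.float64(4.1), np.float64(2.9), np.float64(6.3)]
bubble wrist [191.7 306. ] 0.65
bubble scene [148.2 207.2] 0.49
    [0.2391 0.064  0.2989] [np.float64(161.5), np.float64(161.5)]
```

View pics/w1.png

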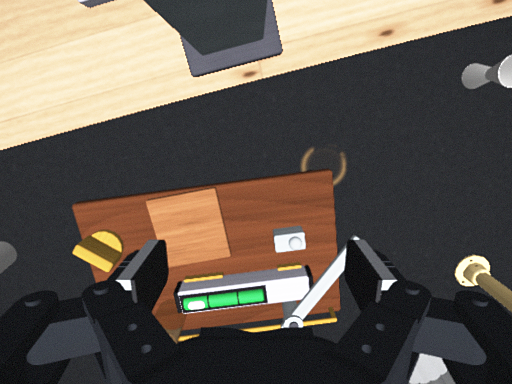

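The wrist view shows the pivot at (291,323), the bar running up to about (352,240) with its post behind the finger, the knob at (98,250) and the bubble at (193,302). The bubble is at the right end because the shelf is floating. I'll back off and narrow the fingers to see the post.

```bash
python3 -m inch '[[-3,1.5,0,0],[-6,3,0,0],[-8,4,0,0],[-8,4,0,0],[-8,4,0,0],[-8,4,0,0],[-8,4,0,0],[-8,4,0,0]]' 4.5 40
python3 b.py w2 keeper_pivot keeper_post knob_grip vial_mid bubble
```

```text
time: 5.4
ee_pos: [0.3216, 0.057, 0.2992]
tcp_rot: [-180.0, -0.0, 166.0]
wrist_force: [0.9, -0.1, 0.5]
opening: 0.0449
grasp_force: 0.0
keeper_pivot scene [271.1 165.7] 0.83
keeper_pivot top [248.6 159.3] 0.79
    [0.605  0.0129 0.1339] [np.float64(3.8), np.float64(3.8)]
keeper_post top [225.6 184.9] 0.5
knob_grip wrist [ 94.1 316.1] 0.48
knob_grip scene [305.2 204.6] 0.65
knob_grip top [302. 199.] 0.42
    [ 0.4501 -0.1798  0.1204] [np.float64(2.9), np.float64(1.5), np.float64(3.7)]
vial_mid scene [279.7 178.6] 0.81
vial_mid top [270.7 173.5] 0.61
    [ 0.5452 -0.0586  0.1315] [np.float64(5.8), np.float64(5.8)]
```

View pics/w2.png

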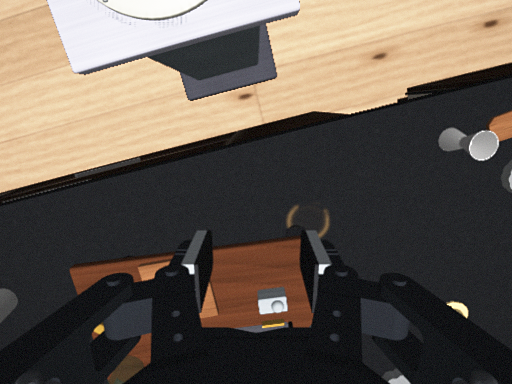

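That view has the bar hidden at the bottom, because the camera looks back towards the base. I need the tool farther forward.

```bash
python3 -m inch '[[4,0,0,0],[8,-1,0,0],[12,-2,0,0],[16,-2,0,0],[17,-2,0,0],[17,-2,0,0],[17,-2,0,0],[17,-2,0,0]]' 4.5 40
python3 b.py w3 keeper_pivot keeper_post knob_grip vial_mid bubble
```

```text
time: 7.3
ee_pos: [0.4906, 0.0372, 0.3]
tcp_rot: [180.0, 0.1, 166.0]
wrist_force: [-0.9, -1.0, -0.0]
opening: 0.045
grasp_force: 0.0
keeper_pivot wrist [258.5 267. ] 0.75
keeper_pivot scene [264.6 164.3] 0.88
    [0.5837 0.0188 0.1481] [np.float64(2.7), np.float64(2.7)]
keeper_post wrist [326.5 180.7] 0.75
keeper_post scene [228.9 165.1] 0.76
    [0.5056 0.1052 0.1571] [np.float64(2.7), np.float64(2.7)]
knob_grip wrist [ 49.5 186.5] 0.57
knob_grip scene [306.2 205.7] 0.64
knob_grip top [303.6 199.6] 0.42
    [ 0.4497 -0.1843  0.1185] [np.float64(2.7), np.float64(1.4), np.float64(2.1)]
vial_mid wrist [186.7 236.2] 0.59
vial_mid scene [279.6 178.5] 0.8
vial_mid top [269.  174.3] 0.63
    [ 0.5427 -0.0547  0.1303] [np.float64(2.9), np.float64(1.7), np.float64(3.7)]
bubble wrist [152.7 241.5] 0.59
```

View pics/w3.png

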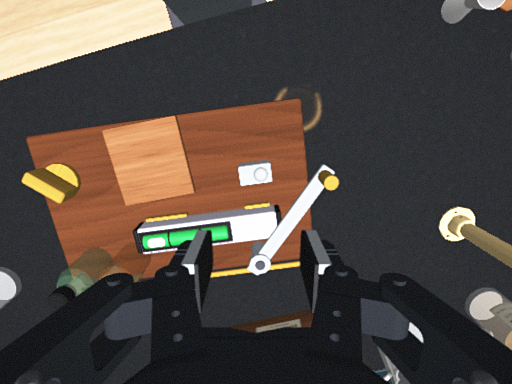

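The post's top is at (331,181), the pivot at (259,265), the catch ball at (261,174) and the knob bar runs from (25,182) to (70,196). I'll turn these into positions at the known heights.

```bash
cat > c.py <<'E'
from h import *
np.set_printoptions(precision=4,suppress=True)
c=shot("wrist")
for n,p,z in [("pivot",(259,265),.128),("posttop",(331,181),.160),("postmid",(328,180.7),.144),("barend",(326,166),.128),("FL",(302,98),.088),("FR",(28,136),.096),("BL",(313,262),.088),("ball",(261,174),.1),
 ("levL",(278,207),.117),("levR",(137,231),.12),("vial_l",(232,234),.13),("bub",(153,242),.13),("knobA",(25,182),.127),("knobB",(70,199),.127),("knobtopmid",(49,187),.127),("hub",(62,178),.1)]:
    print(n,onz(c,p,z))
r=bot.landmark_of("keeper_post",c);print(r[:1])
E
python3 c.py
```

```text
pivot [0.5951 0.0152 0.128 ]
posttop [0.508  0.1062 0.16  ]
postmid [0.5118 0.1064 0.144 ]
barend [0.5006 0.1101 0.128 ]
FL [0.4291 0.1056 0.088 ]
FR [ 0.3926 -0.2033  0.096 ]
BL [0.6302 0.0785 0.088 ]
ball [0.4988 0.0417 0.1   ]
levL [0.5361 0.0517 0.117 ]
levR [ 0.5243 -0.1098  0.12  ]
vial_l [ 0.5498 -0.0041  0.13  ]
bub [ 0.5379 -0.0918  0.13  ]
knobA [ 0.4395 -0.2045  0.127 ]
knobB [ 0.4692 -0.1643  0.127 ]
knobtopmid [ 0.4511 -0.1811  0.127 ]
hub [ 0.4473 -0.1823  0.1   ]
[{'point': [329.3, 179.5], 'score': 0.73}]
```

```bash
python3 -m inch '[[0.9,3.5,-2,0],[1.8,6.9,-4,0],[1.8,6.9,-7,0],[1.8,6.9,-10,0],[1.8,6.9,-13,0],[1.8,6.9,-15,0],[1.8,6.9,-15.7,0],[1.8,6.9,-15.7,0]]' 4.5 40
python3 - <<'E'
from h import *
c=shot("wrist");save(c,"w4.png");print(bot.landmark_of("keeper_post",c)[:1],bot.get_obs()["wrist_force"])
E
```

```text
time: 9.3
ee_pos: [0.5094, 0.1061, 0.1425]
tcp_rot: [-180.0, -0.0, 166.0]
wrist_force: [0.4, -0.2, 0.9]
opening: 0.045
grasp_force: 0.0
[{'point': [256.2, 250.7], 'score': 0.94}] [-0.48564597  0.18191832  0.47215613]
```

View pics/w4.png

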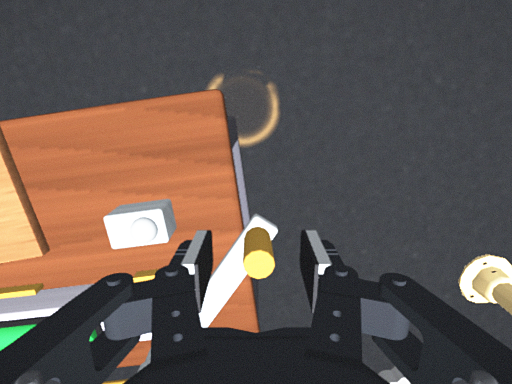

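The post stands midway between the pads at (258,255), so I'll close on it and swing it along its arc.

```bash
python3 -m inch '[[0,0,0,0],[0,0,0,0],[0,0,0,0],[0,0,0,0],[-0.5,-0.6,0,0],[-1.1,-1.2,0,0],[-1.5,-1.8,0,0],[-1.9,-2.4,0,0]]' 0 30
python3 -m inch '[[-0.4,-0.7,0,0],[-0.7,-1.4,0,0],[-1,-2.1,0,0],[-1.25,-2.8,0,0],[-1.4,-3.5,0,0],[-1.6,-4.25,0,0],[-1.6,-4.25,0,0],[-1.6,-4.25,0,0]]'
```

```text
time: 10.4
ee_pos: [0.4897, 0.083, 0.1429]
tcp_rot: [179.9, -0.1, 166.0]
wrist_force: [-5.5, 6.3, 8.2]
opening: 0.0137
grasp_force: 30.2
time: 11.4
ee_pos: [0.4732, 0.0396, 0.143]
tcp_rot: [-180.0, -0.1, 166.0]
wrist_force: [-8.9, 0.3, 11.5]
opening: 0.0133
grasp_force: 30.9
```

```bash
python3 -m inch '[[0,-0.3,0,0],[-0.1,-0.6,0,0],[-0.1,-0.9,0,0],[-0.1,-1.1,0,0],[-0.1,-1.3,0,0],[-0.1,-1.3,0,0],[-0.1,-1.3,0,0],[-0.1,-1.3,0,0]]'
```

```text
time: 12.4
ee_pos: [0.4722, 0.0283, 0.1425]
tcp_rot: [179.8, -0.2, 166.1]
wrist_force: [-7.9, 10.9, 7.8]
opening: 0.0138
grasp_force: 30.5
```

```bash
python3 -m inch '[[0,-0.2,0,0],[0,-0.4,0,0],[0,-0.5,0,0],[0,-0.5,0,0],[0,-0.5,0,0],[0,-0.5,0,0],[0,-0.5,0,0],[0,-0.5,0,0]]'
python3 -m inch '[[0,0.3,0,0],[0,0.5,0,0],[0,0.5,0,0],[0,0.5,0,0],[0,0.5,2,0],[0,0.5,5,0],[0,0.5,9,0],[0,0.5,13,0]]' 4
python3 -m inch '[[0,-3,2.5,0],[0,-6,2.5,0],[0,-7,2.5,0],[0,-7,2.5,0],[0,-7,2.5,0],[0,-7,2.5,0],[0,-7,2.5,0],[0,-7,2.5,0]]'
python3 b.py w5 keeper_pivot keeper_post knob_grip vial_mid bubble
```

```text
time: 13.4
ee_pos: [0.4721, 0.0265, 0.1422]
tcp_rot: [179.4, -0.3, 166.2]
wrist_force: [-7.5, 31.1, 4.3]
opening: 0.0133
grasp_force: 30.6
time: 14.4
ee_pos: [0.4732, 0.0263, 0.2735]
tcp_rot: [-180.0, -0.0, 165.9]
wrist_force: [-0.1, 0.5, 0.0]
opening: 0.0398
grasp_force: 0.0
time: 15.4
ee_pos: [0.4734, -0.0431, 0.2973]
tcp_rot: [-180.0, -0.0, 166.0]
wrist_force: [0.5, 0.6, -0.4]
opening: 0.04
grasp_force: 0.0
keeper_pivot wrist [334.7 267.6] 0.72
keeper_pivot scene [268.1 161.5] 0.85
keeper_pivot top [248.  161.4] 0.66
    [0.5904 0.0156 0.1521] [np.float64(4.6), np.float64(3.8), np.float64(3.2)]
keeper_post wrist [325.4 159.6] 0.91
keeper_post scene [244.8 178.8] 0.6
keeper_post top [243.3 194.3] 0.37
    [0.4715 0.029  0.1418] [np.float64(1.6), np.float64(1.6)]
knob_grip wrist [123.1 182.1] 0.72
knob_grip scene [306.6 206.6] 0.7
knob_grip top [360.2 166. ] 0.62
    [ 0.4881 -0.2559  0.1248] [np.float64(75.7), np.float64(80.8), np.float64(154.4)]
vial_mid wrist [260.  237.1] 0.96
vial_mid scene [281. 178.] 0.73
vial_mid top [304.4 200.4] 0.71
    [ 0.4652 -0.1074  0.2024] [np.float64(72.8), np.float64(23.0), np.float64(72.0)]
bubble wrist [227.2 241.2] 0.54
```

View pics/w5.png

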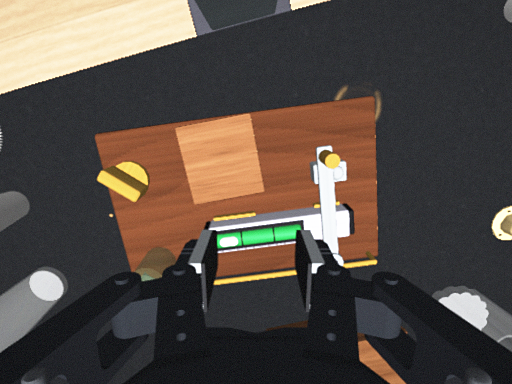

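The bar now lies square across the level, from its end at (325,148) to the pivot at (337,262), after meeting a stiff stop. I'll check its angle and measure the knob.

Run:
```python
from h import *
np.set_printoptions(precision=4,suppress=True)
c=shot("wrist")
P={n:onz(c,p,z) for n,p,z in [("pivot",(337,262),.130),("end",(325,148),.130),("FL",(373,98),.088),("FR",(97,137),.096),("BL",(377,262),.088),
("lvL",(351,209),.12),("lvR",(207,226),.124),("kA",(100,174),.127),("kA2",(97,183),.127),("kB",(147,187),.127),("kB2",(137,202),.127),("kmid",(122,183),.127),("vm",(260,237.1),.125)]}
for n in P: print(n,P[n])
a=lambda p,q:np.degrees(np.arctan2(*(P[p]-P[q])[[1,0]]))
print("bar",a("end","pivot"),"front",a("FL","FR"),"left",a("FL","BL"),"level",a("lvL","lvR"),"knob",a("kA","kB"),a("kA2","kB2"))
r=bot.landmark_of("knob_grip",c)[0];print(r, [onz(c,r["point"],z) for z in(.11,.115,.12)])
b=c["img"][150:215,85:160]; 
t=shot("top")
cv2.imwrite("pics/w6.png",cv2.resize(np.hstack([c["img"][140:210,85:160],c["img"][140:210,295:370]]),None,fx=5,fy=5,interpolation=cv2.INTER_CUBIC)[:,:,::-1])
```

```text
pivot [0.5927 0.0212 0.13  ]
end [0.4633 0.0312 0.13  ]
FL [0.4297 0.1008 0.088 ]
FR [ 0.3957 -0.2061  0.096 ]
BL [0.6314 0.0778 0.088 ]
lvL [0.5382 0.0488 0.12  ]
lvR [ 0.5175 -0.1096  0.124 ]
kA [ 0.4333 -0.201   0.127 ]
kA2 [ 0.4416 -0.2079  0.127 ]
kB [ 0.4587 -0.1577  0.127 ]
kB2 [ 0.4718 -0.1738  0.127 ]
kmid [ 0.4481 -0.182   0.127 ]
vm [ 0.5442 -0.056   0.125 ]
bar 175.56939222401184 front 83.66607979222645 left 173.4962568924199 level 82.55219731871925 knob -120.36427454372473 -131.57493131180178
{'point': [121.8, 183.6], 'score': 0.58} [array([ 0.451 , -0.1911,  0.11  ]), array([ 0.4503, -0.1885,  0.115 ]), array([ 0.4496, -0.186 ,  0.12  ])]
```

View pics/w6.png

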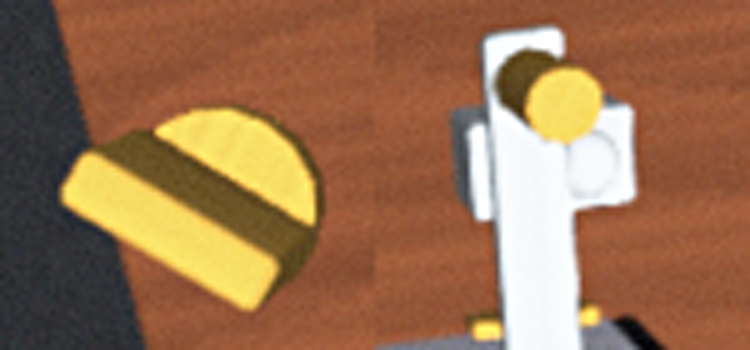

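The ball has popped up on the open side of the bar, so the keeper is latched. Next I'll work out the knob pose and the wrist range.

Run:
```python
from h import *
np.set_printoptions(precision=4,suppress=True)
c=shot("wrist");o=bot.get_obs();print(o["q"],o["ee_pos"],o["tcp_rot"])
px=np.array([(103,170),(97.4,179),(135.4,202),(141,193)])
for z in(.125,.130,.135):
    X=np.array([onz(c,p,z) for p in px]); 
    d=(X[2]+X[3]-X[0]-X[1])[:2]/2; print(z,X.mean(0),np.hypot(*d),np.linalg.norm((X[1]+X[2]-X[0]-X[3])/2),np.degrees(np.arctan2(d[1],d[0])))
```

```text
[ -5.2336  -3.5087   8.0439 101.5517  -0.0038   8.7907] [ 0.4734 -0.0434  0.2973] [-179.9963    0.0015  165.9757]
0.125 [ 0.4509 -0.187   0.125 ] 0.04544161386910887 0.012282820002720534 42.063032629630484
0.13 [ 0.4502 -0.1843  0.13  ] 0.04470084447132604 0.012082590820660719 42.06303262963045
0.135 [ 0.4495 -0.1817  0.135 ] 0.043960075073543194 0.011882361638600849 42.06303262963046
```

```bash
python3 -m inch '[[-0.5,-3,-1,8],[-1,-6,-2,17],[-1.5,-9,-4,26],[-2.3,-12,-6,35],[-2.3,-14.2,-8,44],[-2.3,-14.2,-10,52],[-2.3,-14.2,-12,56],[-2.3,-14.2,-12,56]]' 4.5 60
cat > d.py <<'E'
from h import *
np.set_printoptions(precision=4,suppress=True)
C={n:shot(n) for n in("wrist","scene")};c=C["wrist"];save(c,"w7.png");o=bot.get_obs();print(o["ee_pos"],o["tcp_rot"],o["q"])
L=[]
for n in C:
    r=bot.landmark_of("knob_grip",C[n])[:1];print(n,r); L+=[(C[n],r[0]["point"])] if r else []
if len(L)>1:print(tri(L))
for z in (.112,.118):print(z,onz(c,L[0][1],z))
# brass top face
h=cv2.cvtColor(c["img"],cv2.COLOR_RGB2HSV);m=cv2.inRange(h,(20,140,150),(32,255,255));m[:,:150]=0;m[:,370:]=0
for k in sorted(cv2.findContours(m,0,2)[0],key=cv2.contourArea)[-3:]:
    R=cv2.minAreaRect(k);X=np.array([onz(c,p,.128) for p in cv2.boxPoints(R)]);e=X[[1,2]]-X[[0,1]]
    print(cv2.contourArea(k),R,X.mean(0),[(round(np.hypot(*v[:2]),4),round(np.degrees(np.arctan2(v[1],v[0])),1)) for v in e])
E
python3 d.py
```

```text
time: 17.5
ee_pos: [0.4497, -0.1852, 0.176]
tcp_rot: [179.9, -0.1, -138.1]
wrist_force: [-0.3, -0.2, 0.4]
opening: 0.045
grasp_force: 0.0
[ 0.4505 -0.1854  0.1779] [-179.9797    0.0099 -138.1203] [-22.3673  -4.4664  -6.1983  88.2455   0.0001 -64.247 ]
wrist [{'point': [256.2, 212.8], 'score': 0.97}]
scene [{'point': [307.1, 208.1], 'score': 0.47}]
(array([ 0.4542, -0.1835,  0.1068]), [np.float64(2.0), np.float64(2.0)])
0.112 [ 0.4524 -0.1828  0.112 ]
0.118 [ 0.4508 -0.1843  0.118 ]
1.5 ((280.8846130371094, 218.92306518554688), (1.3867504596710205, 11.648704528808594), 33.6900634765625) [ 0.4405 -0.1719  0.128 ] [(np.float64(0.0078), np.float64(-169.2)), (np.float64(0.0009), np.float64(97.1))]
2.0 ((233.50003051757812, 216.50003051757812), (20.124608993530273, 2.236067771911621), 63.43495178222656) [ 0.4598 -0.1959  0.128 ] [(np.float64(0.0015), np.float64(159.4)), (np.float64(0.0136), np.float64(66.1))]
1451.0 ((252.88143920898438, 213.17556762695312), (52.88469696044922, 74.9814224243164), 18.083446502685547) [ 0.4505 -0.1876  0.128 ] [(np.float64(0.0508), np.float64(-156.7)), (np.float64(0.0332), np.float64(113.4))]
```

View pics/w7.png

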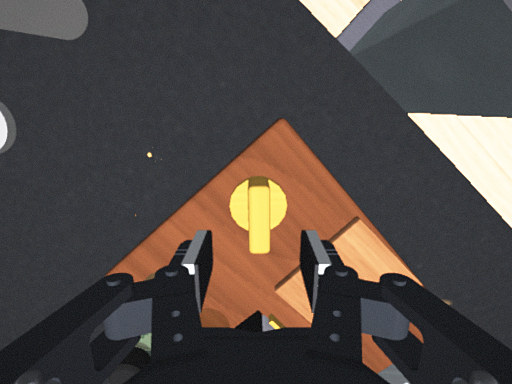

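The wing stands upright and centred between the fingers at (259,215). I'll descend, grip and press.

```bash
python3 -m inch '[[0,0,-2,0],[0,0,-4,0],[0,0,-5.5,0],[0,0,-6.3,0],[0,0,-6.3,0],[0,0,-6.3,0],[0,0,-6.3,0],[0,0,-6.3,0]]'
python3 -m inch '[[0,0,0,0],[0,0,0,0],[0,0,0,0],[0,0,0,0],[0,0,0,0],[0,0,-0.3,0],[0,0,-0.6,0],[0,0,-0.6,0]]' 0 60
```

```text
time: 18.7
ee_pos: [0.4505, -0.1854, 0.1146]
tcp_rot: [-180.0, 0.0, -138.0]
wrist_force: [-0.2, -0.4, 0.5]
opening: 0.0449
grasp_force: 0.0
time: 19.7
ee_pos: [0.449, -0.1845, 0.1081]
tcp_rot: [179.8, -0.0, -138.0]
wrist_force: [-9.2, 3.4, 6.8]
opening: 0.0131
grasp_force: 62.7
```

```bash
python3 -m inch '[[0,0,-0.1,0],[0,0,-0.2,0],[0,0,-0.3,0],[0,0,-0.3,0],[0,0,-0.3,0],[0,0,-0.3,0],[0,0,-0.3,0],[0,0,-0.3,0]]'
python3 -m inch '[[0,0,-0.1,0],[0,0,-0.2,0],[0,0,-0.3,0],[0,0,-0.3,0],[0,0,-0.3,0],[0,0,-0.3,0],[0,0,-0.3,0],[0,0,-0.3,0]]'
```

```text
time: 20.7
ee_pos: [0.449, -0.1846, 0.1063]
tcp_rot: [179.9, -0.0, -138.0]
wrist_force: [-13.1, 4.0, 15.0]
opening: 0.0128
grasp_force: 64.0
time: 21.7
ee_pos: [0.4492, -0.1847, 0.1056]
tcp_rot: [180.0, 0.0, -138.0]
wrist_force: [-18.6, 6.0, 31.1]
opening: 0.0134
grasp_force: 66.6
```

Seated: the force has gone stiff at 31 N. Now I'll turn clockwise, raising the tool with the foot.

```bash
python3 -m inch '[[-0.1,0,0.05,-6],[-0.2,0,0.1,-12],[-0.2,0,0.15,-18],[-0.2,0,0.2,-24],[-0.2,0,0.25,-30],[-0.2,0,0.28,-36],[-0.2,0,0.28,-40],[-0.2,0,0.28,-40]]'
cat > e.py <<'E'
from h import *
import sys
np.set_printoptions(precision=4,suppress=True)
o=bot.get_obs();print(o["ee_pos"],o["tcp_rot"],o["wrist_force"])
for n in("scene","top","wrist"):
    c=shot(n);save(c,sys.argv[1]+n+".png")
    for t in("vial_mid","bubble"):
        r=bot.landmark_of(t,c)[:1]
        if r: print(n,t,r[0],onz(c,r[0]["point"],.125))
E
python3 e.py k1
```

```text
time: 22.7
ee_pos: [0.4491, -0.1849, 0.1086]
tcp_rot: [180.0, 0.2, -178.0]
wrist_force: [-8.1, 8.2, 26.1]
opening: 0.0133
grasp_force: 65.7
[ 0.4491 -0.1849  0.1086] [ 179.9987    0.2256 -178.0483] [-8.0919  8.236  26.0608]
scene vial_mid {'point': [282.2, 179.1], 'score': 0.76} [ 0.5535 -0.057   0.125 ]
scene bubble {'point': [267.7, 165.5], 'score': 0.53} [0.6201 0.0289 0.125 ]
top vial_mid {'point': [268.4, 173.3], 'score': 0.62} [ 0.55   -0.0554  0.125 ]
top bubble {'point': [146.8, 208.1], 'score': 0.61} [0.4342 0.3978 0.125 ]
wrist vial_mid {'point': [255.9, 257.5], 'score': 0.54} [ 0.444  -0.1848  0.125 ]
```

```bash
cat > f.py <<'E'
from h import *
np.set_printoptions(precision=4,suppress=True,linewidth=200)
ya=np.array([np.sin(.115),np.cos(.115),0])
for n in("scene","top"):
    c=shot(n);f=c["img"].astype(np.float32)
    h=cv2.cvtColor(c["img"],cv2.COLOR_RGB2HSV);m=cv2.inRange(h,(45,90,60),(80,255,255))
    ys,xs=np.nonzero(m);k=(abs(xs-275)<30)&(abs(ys-175)<25);print(n,"green px",k.sum(),xs[k].min(),xs[k].max(),ys[k].min(),ys[k].max())
    # fit profile over perpendicular offset
    for dx in(-.006,-.003,0,.003,.006):
        M=np.array([.5445,-.0565,.125])+dx*np.array([1,-.11,0]);s=np.arange(56,-57,-4)/1e3
        p=np.array([proj(c,M+t*ya) for t in s],np.float32)
        v=cv2.remap(f,p[None,:,0],p[None,:,1],cv2.INTER_LINEAR)[0]
        print(dx,p[0],p[-1]);print("R",v[:,0].astype(int));print("G",v[:,1].astype(int))
print((s*1e3).astype(int))
E
python3 f.py
```

```text
scene green px 57 269 288 176 185
-0.006 [264.901  176.3137] [295.1801 185.7569]
R [230 227 207 154  92  49  37  30  25  31  42  84 148 196 215 205 185 145  80  40  30  33  31  31  34  37  37  39  39]
G [226 223 209 184 174 174 173 171 171 161 146 157 189 214 224 220 216 207 178 150 123  95  64  42  36  39  39  41  40]
-0.003 [265.4332 175.963 ] [295.687  185.3787]
R [223 212 183 139  85  52  40  37  35  35  52 112 186 219 224 221 193 135  71  36  32  32  32  34  36  39  39  39  41]
G [219 211 194 181 169 166 168 164 159 151 138 160 204 224 227 226 216 193 165 131 100  70  45  38  38  42  41  41  43]
0 [265.9638 175.6134] [296.1922 185.0017]
R [205 195 161 118  77  56  48  46  46  50  77 137 196 225 226 215 187 122  58  33  33  33  36  40  41  41  40  40  45]
G [202 194 178 166 157 152 150 149 142 132 133 164 202 223 225 218 207 173 140 106  75  52  42  43  44  44  42  43  45]
0.003 [266.4929 175.2648] [296.696  184.6259]
R [180 168 141 104  75  62  58  55  56  61  94 152 198 213 213 196 157  99  50  34  33  35  42  47  45  43  42  44  48]
G [178 172 161 146 137 131 129 124 121 109 1
[... 1240 characters left out ...]
5 101  69]
0.003 [253.7225 172.6855] [283.9018 175.2233]
R [222 172  77  66  64  65  68  71  72  69  67  94 161 190 159 148  71  63  64  57  69  69  69  68  64  63  60  77  72]
G [221 172  97 146 146 147 147 151 157 144 119 142 181 195 179 174 128 142 136 111 153 138 140 141 140 139 127  90  71]
0.006 [253.788  171.8809] [283.9614 174.4172]
R [219 188  94 100  96 106  98  96  93  92  90  88  87  91 108 112 106  99  93  88  94  94  91  85  82  92  93 113  86]
G [218 189  97 122 122 135 130 129 133 125 106 109 108 106 118 124 128 127 123 114 134 119 113 104 100 112 113 115  83]
[ 56  52  48  44  40  36  32  28  24  20  16  12   8   4   0  -4  -8 -12 -16 -20 -24 -28 -32 -36 -40 -44 -48 -52 -56]
```

The top camera gives a clean reading. The lines are at about +17 and -20 mm and the bubble's middle is at about +2, so it is about 4 mm left of centre. I'll turn about 9° more clockwise.

```bash
python3 -m inch '[[0,0,0.02,-3],[0,0,0.03,-6],[0,0,0.05,-9],[0,0,0.05,-9],[0,0,0.05,-9],[0,0,0.05,-9],[0,0,0.05,-9],[0,0,0.05,-9]]'
python3 -c "
from h import *
c=shot('top');f=c['img'].astype(np.float32);ya=np.array([np.sin(.115),np.cos(.115),0]);s=np.arange(56,-57,-2)/1e3
p=np.array([proj(c,np.array([.5415,-.0562,.125])+t*ya) for t in s],np.float32)
v=cv2.remap(f,p[None,:,0],p[None,:,1],1)[0]
for t,a in zip(s,v): print(int(round(t*1e3)),a[:2].astype(int),end='; ')
b=c['img'][150:220,225:325]; s2=shot('scene')['img'][150:220,225:325]
cv2.imwrite('pics/fin.png',cv2.resize(np.vstack([b,s2])[:,:,::-1],(400,560),interpolation=2))
"
```

```text
time: 24.25
ee_pos: [0.4491, -0.1849, 0.1091]
tcp_rot: [180.0, 0.2, 173.0]
wrist_force: [-8.9, 7.4, 27.0]
opening: 0.0125
grasp_force: 65.8
56 [221 221]; 54 [208 209]; 52 [160 162]; 50 [117 130]; 48 [ 79 120]; 46 [ 73 144]; 44 [ 96 201]; 42 [ 99 214]; 40 [ 95 210]; 38 [ 95 210]; 36 [ 97 210]; 34 [ 94 209]; 32 [ 92 208]; 30 [ 94 209]; 28 [ 95 210]; 26 [ 94 210]; 24 [ 93 208]; 22 [ 93 207]; 20 [ 88 190]; 18 [ 79 158]; 16 [ 82 168]; 14 [ 90 196]; 12 [101 206]; 10 [111 212]; 8 [169 222]; 6 [221 231]; 4 [234 239]; 2 [244 245]; 0 [242 243]; -2 [241 243]; -4 [242 244]; -6 [242 244]; -8 [240 242]; -10 [193 224]; -12 [125 198]; -14 [104 198]; -16 [ 89 201]; -18 [ 79 168]; -20 [ 72 144]; -22 [ 81 178]; -24 [ 87 202]; -26 [ 87 201]; -28 [ 88 201]; -30 [ 88 201]; -32 [ 87 200]; -34 [ 85 199]; -36 [ 85 198]; -38 [ 85 198]; -40 [ 85 198]; -42 [ 84 199]; -44 [ 82 195]; -46 [ 79 187]; -48 [ 72 160]; -50 [ 71 131]; -52 [ 83 105]; -54 [80 82]; -56 [59 61];
```

View pics/fin.png

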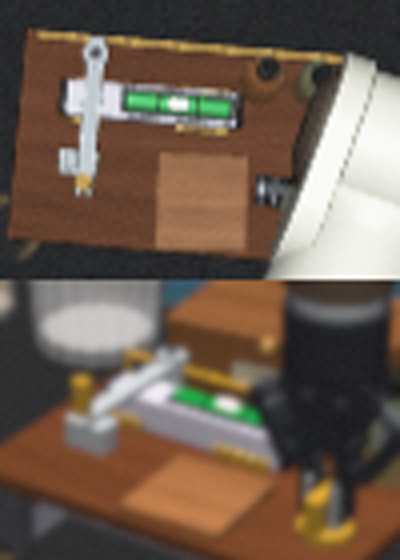

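The bubble now sits within 1 mm of mid-lines, at -1.3 against -1.2 mm. The keeper is still shut behind its ball, and the shelf is seated at 27 N with the knob gripped.

```bash
python3 -c "
from workcell import bot
print(bot.job_done())"
```

```text
the job is handed in; nothing more can be done
None
```

I handed the job in at about 24 s: the keeper is latched shut behind its ball and released, the knob is still gripped with the shelf pressed down (27 N), the bubble is centred between the lines, and the arm stayed clear of the shaker, jigger and glasses; no verdict was returned.

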